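# Clamp a round bar in the V-block clamp

### The job

Lay the loose aluminium round bar in the V of the small V-block clamp, pushed back until it rests against both faces of the V and with about equal lengths sticking out on the two sides. Then tighten the clamp's tilted T-handle clockwise until the rising resistance tells you that the bar is firmly held - stop there, do not force it - and let go. Leave the glue bottle, the sanding block and the flat brush where they are.

Things in the scene. Friction and masses are not known exactly. Their poses are not given: they have to be found in the camera images.
- v_block: Ground-steel V-block, 70 mm long along y. Origin: where the axis of the seated bar lies, mid-V, 58 mm above the bench. y along the V, z up, x level, from the open front to the back. The V, 104 deg: a floor that falls 8 deg to the back (13 mm below the origin at x = 0, front edge at x = -48 mm with a 4 mm lip) and a back face 22 deg off vertical. The bar goes in from the front, back along the floor, and meets the back face.
- clamp_fixture: Grey clamp bolted to the bench, carrying the V-block; base plate 150 x 96 x 12 mm; not the green bench vice. Origin on the bench straight below the V-block's origin, same axes. A column at x = 46 to 70 mm and an arm 30 mm wide, up to 145 mm high, hold the screw's boss over the middle of the V. The screw's foot leaves at least 2.5 mm above a bar that goes back along the V's floor.
- boss_centre (a point): Centre of the round boss (34 mm diameter, 33 mm long) that holds the screw, 72 mm from the V-block's origin. The screw axis runs through both and leans 30 deg from vertical to the front: (-0.5, 0, 0.866) in the V-block's axes. A collar (26 mm) lies on it. The foot comes out 4.8 mm per rad. Turned freely the screw drags with about 0.22 N m. The sprung foot, set to an unknown length, meets the seated bar after 1.8 to 3.7 rad.
- handle_centre (a point): Centre of the T-handle's steel crossbar, 150 mm up the screw axis from the V-block's origin. z up the screw axis; x along the crossbar: 76 mm long, flat sides 12 mm apart in y, 16 mm high in z, 19 mm balls at its ends, 12 mm shaft below. Clockwise seen from above tightens; the handle only turns and does not travel. Half a turn looks the same; several turns are free.
- t_handle: The T-handle; origin and axes as at its centre. It is sprung on the screw (1.5 N m per rad) and winds up 0.15 rad, at each new grasp, before the screw follows. Once the foot is on the bar the resistance grows by some 0.27 N m per rad. The bar is firmly held at about 0.15 to 0.3 N m above the free drag, and damaged at 0.37 above. Let go, the handle unwinds and the screw stays, or turns back a little if overtight.
- bar_centre (a point): Centre of the plain aluminium round bar, 26 mm in diameter and 200 mm long, about 0.28 kg, lying on the bench at the start. y runs along the bar; it may have rolled about y to any angle.
- round_bar: The same bar; the origin and axes are those of its centre.
- glue_bottle: Bystander: glue bottle with a dark nozzle, 56 mm in diameter, 178 mm high, standing; origin at the centre of its underside.
- sanding_block: Bystander: cork-brown sanding block, 60 x 99 x 23 mm, lying; origin at the centre of its underside.
- flat_brush: Bystander: flat paint brush with a wooden handle, 37 x 198 x 12 mm, lying; origin at the centre of its underside.

How it is judged:
On the way:
1. the bar lies in the V, against both faces and about midway, not yet clamped (x of bar_centre in the frame of v_block between -0.003 and 0.003 m and z of bar_centre in the frame of v_block between -0.003 and 0.003 m and y of bar_centre in the frame of v_block between -0.018 and 0.018 m and angle between the y axis of bar_centre and the y axis of v_block, either way round below 0.06 rad and contact force between round_bar and v_block below 20 N), for 0.2 s.
At the end, for the whole second after the job is handed in: The bar lies in the V against both faces (its axis within 3 mm of the seated line, within 3.4 degrees of the V's direction, its middle within 18 mm of the V's middle), is pressed into the V with 30 to 70 N by the clamp and is at rest, with the robot clear (x of bar_centre in the frame of v_block between -0.003 and 0.003 m and z of bar_centre in the frame of v_block between -0.003 and 0.003 m and y of bar_centre in the frame of v_block between -0.018 and 0.018 m and angle between the y axis of bar_centre and the y axis of v_block, either way round below 0.06 rad and contact force between round_bar and v_block between 30 and 70 N and linear speed of round_bar below 0.01 m/s); the robot touches nothing.
It fails at once if the bar is forced into the V with more than 80 N (contact force between round_bar and v_block above 80 N).
It fails at once if the glue bottle is moved by more than 30 mm (distance of glue_bottle from where it was at the start of the episode above 0.03 m).
It fails at once if the sanding block is moved by more than 30 mm (distance of sanding_block from where it was at the start of the episode above 0.03 m).
It fails at once if the flat brush is moved by more than 30 mm (distance of flat_brush from where it was at the start of the episode above 0.03 m).
It also fails if it takes over 66 s, if anything falls off the work surface, if the arm or the gripper's body presses on something with over 40 N, if the wrist force passes 120 N, or if a joint passes its speed limit or range.

### The arm

A 6-joint arm with a two-finger parallel gripper is mounted at the origin on a cart in front of the work surface, level with it; the furniture and walls round the work are solid. World frame = base frame: x ahead of the robot, y to its left, z up, the work surface at z = 0. Lengths are in m, angles in rad, forces in N, time in s.
With the tool pointing down it reaches from about 0.35 to 0.925 m from the base axis. Payload 6.4 kg.
Tool frame: the origin (TCP) lies midway between the tips of the shut fingers; the grasp point (between the pads) lies 19 mm behind it; z points along the fingers, y is the line along which they close (so a half turn about z gives the same grasp; the last joint's range is limited). The gripper opens to 85 mm and grips with 20 to 120 N. Pads are 22 mm wide; open, the fingers measure 114 mm over their backs; the gripper's body (76 mm by 85 mm) begins 54 mm behind the grasp point. The pads swing forward as they close: fully open they stand 13 mm farther back than shut.
Start: joints at [-1.348, 0.245, 1.558, -0, 1.339, -0.174], TCP at [0.251, -0.6, 0.231] pointing down, gripper open.
Joint ranges: [-3.13, 3.13], [-1.02, 2.26], [0.13, 2.54], [-0.95, 4.09], [0.21, 2.88], [-2.74, 2.74]. Speed limits (rad/s): [2.57, 2.57, 3.14, 3.14, 3.14, 3.14].

### API

Orientations are given as a rotation vector (axis times angle).
In Python, from bench import arm gives the robot as it stands. The module is installed in compiled form; this text tells all that it offers.
- The arm moves only by the tool apply_moves, never from a script. Its argument "series" is a list of rows, each a list of 5 numbers: the shift along the world's x, y, z in mm, then the turn about the world's z in rad, then the gripper command: -1 is fully open, 1 is shut, values between are in proportion. In form: [[tx, ty, tz, yaw, claw], ...]. A call has exactly 10 rows; each row shifts and turns the commanded pose from where the row before left it; what a row does not reach is not made up. A row lasts 1/12 s, in which the tool goes at most 41.7 mm and 7.16 degrees, less where a joint would pass 70% of its speed; a pose out of reach is approached as far as the arm can. A call with a gripper value outside its range is refused whole. The fingers move at their own pace and stop on an object; "grip_force" is the grip in N (left out, the last holds). Time passes only in rows, so rows that do not move let the fingers close, or fill a call up. It gives the time, the measured TCP pose, the force, the opening and the grip force at its end, in the units of the state.
- arm.observe(): the state, without advancing time (a new reading comes with each control period).
- arm.get_image(name): name is "side" or "top" or "wrist"; returns the picture (400x640x3 uint8, blue, green, red); there is no depth.
- arm.calibration(name): a dict with "fovy" (degrees; the focal length in pixels is half the picture's height over the tangent of half this angle, whatever the lens; pixels are square), "cx", "cy" (the principal point, pixels), "dist_coeffs" ([k1, k2, p1, p2, k3] as OpenCV has them; the pictures are not rectified), "rvec" (rotation vector, rad) and "tvec" (3), from world to camera coordinates, as OpenCV has them. Camera axes: x right, y down, z forward; pixel columns grow to the right and rows downward; lengths in m; the calibration is good to about 2 mm. A picture is of the moment at which its call begins: read the wrist's pose just before it. calibration takes no time and is no camera call; for the wrist camera it gives the pose at the moment of the call.
- arm.close_job(): hands the job in; it is judged then, once.
The state is a dict: "clock": time; "joints": joint angles; "qvel": joint speeds; "joint_torque": joint torques, N m; "eef_pos": TCP position; "orientation": TCP orientation; "force": force on the tool from outside, world axes, zero at the start; "wrist_torque": the same for the moment, N m; "width": finger opening in m; "finger_force": force on a finger pad.
Only numpy, scipy, OpenCV 4.12 (cv2) and the standard library are available. Lean on these libraries where they do the work, as an engineer would, in place of code of your own. Each camera call takes 0.05 s, during which the arm holds its last target. There are 200 camera calls.

## Working session

There is one attempt and no reset: what is moved stays moved. The work goes in short steps, Python scripts to look and compute and a tool call to move; the robot and the scene stay as the last step left them, time stands still between calls to the robot, and variables do not carry over. Pictures are saved under pics/ and viewed, at most 12 in all, crops included, and the job is handed in when it is done.

Besides the shell and the picture viewer there is one more tool, called after "Call:" by a JSON object that holds its "op" and its "data". apply_moves: Moves the arm, as the interface text tells. Its arguments: {"type":"object","properties":{"series":{"type":"array","items":{"type":"array","items":{"type":"number"}}},"grip_force":{"type":"number"}},"required":["series"]}

```bash
mkdir -p pics; cat > h.py <<'E'
import numpy as np, cv2
from bench import arm
def cam(n):
    c=arm.calibration(n); f=200/np.tan(np.radians(c["fovy"])/2)
    K=np.array([[f,0,c["cx"]],[0,f,c["cy"]],[0,0,1.]])
    return K,np.array(c["dist_coeffs"],float),np.array(c["rvec"],float).reshape(3),np.array(c["tvec"],float).reshape(3)
def ray(C,px):
    K,d,r,t=C; R=cv2.Rodrigues(r)[0]
    p=cv2.undistortPoints(np.array(px,float).reshape(-1,1,2),K,d).reshape(-1,2)
    D=np.c_[p,np.ones(len(p))]@R; return -R.T@t,D/np.linalg.norm(D,axis=1)[:,None]
def plane(C,px,z):
    o,D=ray(C,px); return o+D*((z-o[2])/D[:,2])[:,None]
def proj(C,P):
    K,d,r,t=C; return cv2.projectPoints(np.array(P,float).reshape(-1,1,3),r,t,K,d)[0].reshape(-1,2)
def tri(C1,p1,C2,p2):
    (a,),(b,)=[ray(C,[p])[1] for C,p in((C1,p1),(C2,p2))]; o1=ray(C1,[p1])[0];o2=ray(C2,[p2])[0]
    s=np.linalg.lstsq(np.c_[a,-b],o2-o1,rcond=None)[0]
    x,y=o1+a*s[0],o2+b*s[1]; return (x+y)/2,np.linalg.norm(x-y)
E
python3 - <<'E'
from h import *
s=arm.observe();print(s)
for n in("top","side"):
    cv2.imwrite(f"pics/{n}0.png",arm.get_image(n)); c=cam(n); print(n,ray(c,[[320,200]]),arm.calibration(n)["dist_coeffs"])
E
```

```text
{'clock': 0.0, 'joints': array([-1.34810097e+00,  2.45815800e-01,  1.55904581e+00,  1.30302025e-05,
        1.33869904e+00, -1.74132973e-01]), 'qvel': array([-0.00075032, -0.00149548,  0.00013958, -0.00100826,  0.00046824,
        0.00046999]), 'joint_torque': array([-4.99377529e-04, -4.29511106e+01, -3.26123607e+01, -3.39123508e-04,
        5.42921014e-03, -1.13012260e-05]), 'eef_pos': array([ 0.25108253, -0.59892902,  0.23016213]), 'orientation': array([-3.07802767e+00, -6.18862094e-01,  5.51109760e-05]), 'force': array([-0.20026494, -0.74662609, -0.24282082]), 'wrist_torque': array([ 0.01613115, -0.01202794, -0.00485561]), 'finger_force': 0.0, 'width': 0.08563328359286614}
top (array([0.27918491, 0.28445283, 0.96422253]), array([[ 0.20568577,  0.01231709, -0.97854057]])) [0.02237332 0.         0.         0.         0.        ]
side (array([0.023544  , 1.24468566, 0.90921726]), array([[ 0.30994605, -0.73449487, -0.60369754]])) [-0.12369408  0.          0.          0.          0.        ]
```

View pics/top0.png

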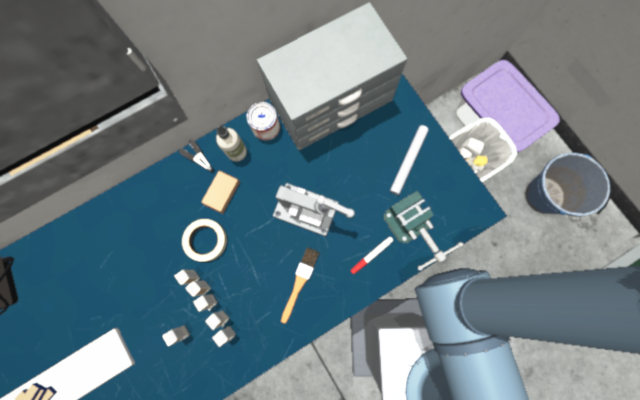

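View pics/side0.png

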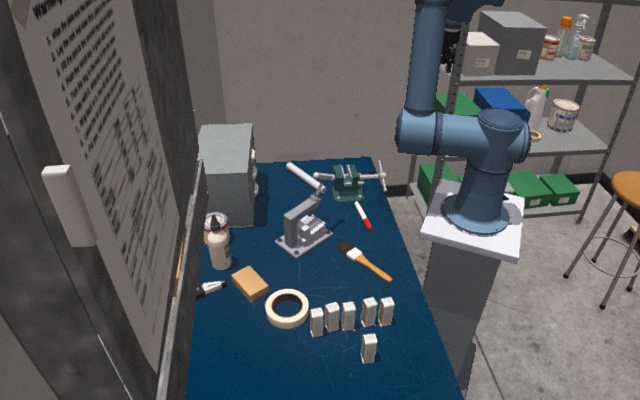

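Top shows the clamp at about (307,208) with its handle near (345,211), the bar from (397,190) to (424,128), and the green vice at (408,218). The side view shows the same things. I'll enlarge both regions.

```bash
python3 - <<'E'
from h import *
a=cv2.imread("pics/top0.png")[115:265,255:455]; b=cv2.imread("pics/side0.png")[150:270,240:400]
cv2.imwrite("pics/top1.png",cv2.resize(a,None,fx=4,fy=4,interpolation=cv2.INTER_CUBIC))
cv2.imwrite("pics/side1.png",cv2.resize(b,None,fx=5,fy=5,interpolation=cv2.INTER_CUBIC))
c=cam("top"); print(plane(c,[[397,190],[424,128],[275,212],[333,232],[227,158],[220,190],[308,255],[285,320]],0.013).round(3))
E
```

```text
[[0.499 0.092 0.013]
 [0.671 0.007 0.013]
 [0.451 0.416 0.013]
 [0.393 0.265 0.013]
 [0.604 0.546 0.013]
 [0.515 0.563 0.013]
 [0.336 0.331 0.013]
 [0.178 0.392 0.013]]
```

View pics/top1.png

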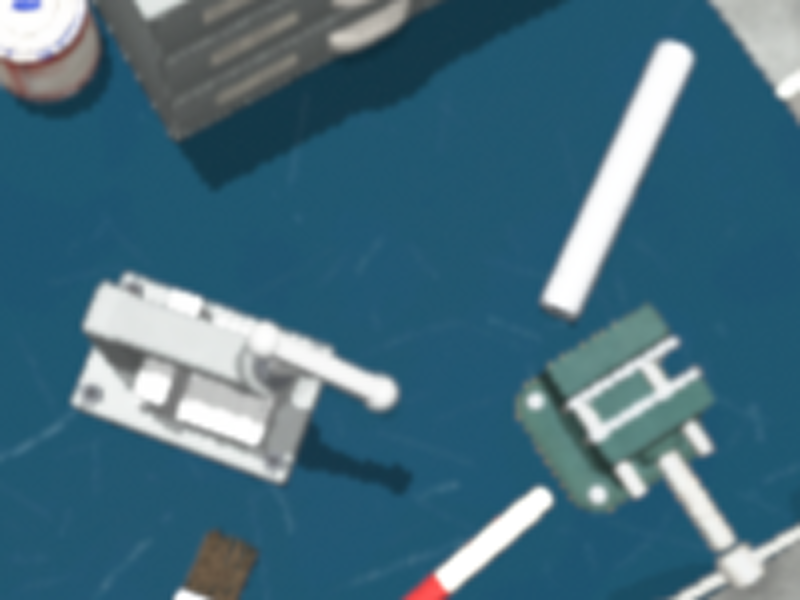

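View pics/side1.png

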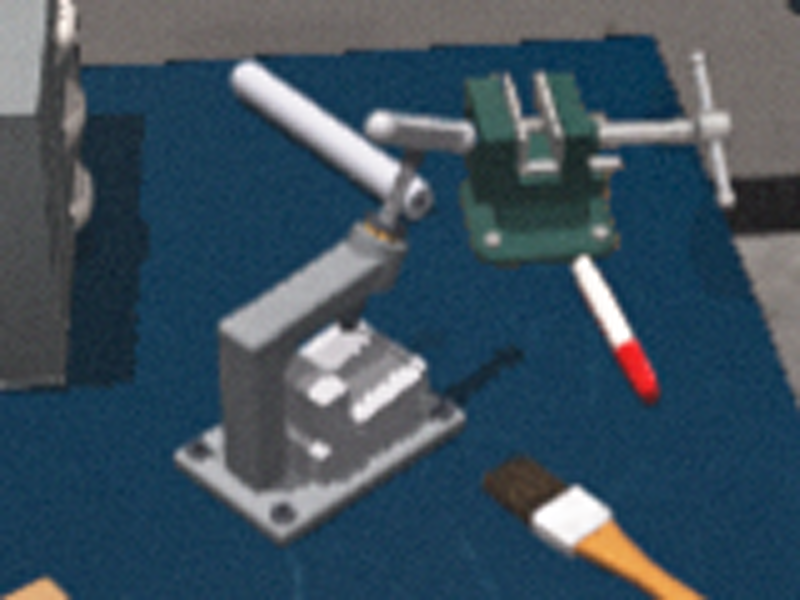

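Top crop: the plate's corners are at (72,403), (285,483), (127,272) and the crossbar balls at (263,338), (382,391); the bar runs from (560,303) to (677,50). Side crop: the balls are at (380,125) and (460,135). The column is on the left in the top view, so the V opens toward image right (world -y).

```bash
python3 - <<'E'
from h import *
T=cam("top");S=cam("side")
t=lambda *p:np.array(p,float)/4+[255,115]
s=lambda *p:np.array(p,float)/5+[240,150]
B=[]
for p,q in(((263,338),(380,125)),((382,391),(460,135))):
    for qq in ((380,125),(460,135)):
        x,e=tri(T,t(*p),S,s(*qq)); print("ball",p,qq,x.round(4),round(e,4))
cor=plane(T,[t(72,403),t(285,483),t(127,272),t(330,348)],0.012); print("plate",cor.round(4))
scor=plane(S,[s(285,540),s(465,412),s(175,457)],0.012);print("plate side",scor.round(4))
ax=cor[0]-cor[1]; ax/=np.linalg.norm(ax); print("xaxis",ax, np.degrees(np.arctan2(ax[1],ax[0])),[np.linalg.norm(cor[0]-cor[1]),np.linalg.norm(cor[0]-cor[2])])
a2=scor[0]-scor[1]; print(np.degrees(np.arctan2(a2[1],a2[0])),np.linalg.norm(a2))
# bar
for n,C in(("top",T),("side",S)):
    im=cv2.imread(f"pics/{n}0.png"); h=cv2.cvtColor(im,cv2.COLOR_BGR2HSV)
    m=((h[...,1]<60)&(h[...,2]>110)).astype(np.uint8)
    x0,x1,y0,y1=(385,435,115,200) if n=="top" else (284,330,158,196)
    mm=np.zeros_like(m);mm[y0:y1,x0:x1]=m[y0:y1,x0:x1]
    k,l,st,ce=cv2.connectedComponentsWithStats(mm)
    i=1+np.argmax(st[1:,4]); c=max(cv2.findContours((l==i).astype(np.uint8),0,2)[0],key=cv2.contourArea)
    r=cv2.minAreaRect(c); bx=cv2.boxPoints(r); print(n,r); print(plane(C,bx,0.018).round(4), plane(C,[r[0]],0.018))
E
```

```text
ball (263, 338) (380, 125) [0.4386 0.2922 0.209 ] 0.0008
ball (263, 338) (460, 135) [0.4158 0.2874 0.2129] 0.0447
ball (382, 391) (380, 125) [0.438  0.2353 0.1692] 0.0464
ball (382, 391) (460, 135) [0.4155 0.2284 0.1689] 0.0003
plate [[0.4411 0.4213 0.012 ]
 [0.384  0.283  0.012 ]
 [0.5288 0.3841 0.012 ]
 [0.4724 0.2504 0.012 ]]
plate side [[0.437  0.4268 0.012 ]
 [0.3852 0.2851 0.012 ]
 [0.5256 0.3906 0.012 ]]
xaxis [0.3813043  0.92444958 0.        ] 67.58550227974014 [np.float64(0.14965411987892063), np.float64(0.0952527029303363)]
69.9121660564356 0.15086577793922668
top ((409.21917724609375, 158.9178009033203), (10.758874893188477, 73.98796844482422), 24.443954467773438)
[[ 0.498   0.1139  0.018 ]
 [ 0.6833  0.0188  0.018 ]
 [ 0.6694 -0.0065  0.018 ]
 [ 0.4852  0.0891  0.018 ]] [[0.58244035 0.05458133 0.018     ]]
side ((304.764892578125, 178.38919067382812), (44.33344268798828, 22.644609451293945), 17.10272979736328)
[[ 0.6445  0.125   0.018 ]
 [ 0.6859 -0.0085  0.018 ]
 [ 0.5108  0.0082  0.018 ]
 [ 0.4824  0.1355  0.018 ]] [[0.57853961 0.06744264 0.018     ]]
```

```bash
python3 - <<'E'
from h import *
T=cam("top");S=cam("side")
t=lambda *p:np.array(p,float)/4+[255,115]
s=lambda *p:np.array(p,float)/5+[240,150]
for p,q in(((640,305),(468,80)),((550,372),(482,135)),((560,308),(415,205)),((680,48),(243,72)),((263,338),(380,125))): print(p,tri(T,t(*p),S,s(*q)))
print("cabinet foot",plane(T,[t(180,137),t(215,188)],0.0), plane(T,[t(180,137)],0.05),plane(S,[s(70,385)],0))
# bar axis predicted silhouettes: check candidates
im=cv2.imread("pics/top0.png")
for c,a in (((.5835,.0535),-27.2),((.579,.053),-27.2),((.579,.057),-27.2)):
    u=np.array([np.cos(np.radians(a)),np.sin(np.radians(a)),0]); print(c,[(proj(T,[[*c,.013]+sg*.1*u])[0]-[255,115])*4 for sg in(1,-1)],[(proj(S,[[*c,.013]+sg*.1*u])[0]-[240,150])*5 for sg in(1,-1)])
E
```

```text
(640, 305) (array([0.47472603, 0.06545838, 0.09538702]), np.float64(0.0022281990170523597))
(550, 372) (array([0.43851351, 0.12316759, 0.09654281]), np.float64(0.004469070233984775))
(560, 308) (array([0.49639648, 0.09661096, 0.00709629]), np.float64(0.0017278831433038839))
(680, 48) (array([0.67279927, 0.00416874, 0.01419216]), np.float64(7.417087426628438e-05))
(263, 338) (array([0.43855954, 0.29224962, 0.20903977]), np.float64(0.0007769987566960639))
cabinet foot [[6.26722922e-01 3.47632237e-01 1.11022302e-16]
 [5.89196881e-01 3.24324582e-01 0.00000000e+00]] [[0.60870125 0.34435605 0.05      ]] [[0.62210523 0.3471709  0.        ]]
(0.5835, 0.0535) [array([674.25832064,  49.44446804]), array([557.47338411, 307.56622104])] [array([241.23305845,  75.92428097]), array([417.36431072, 200.91012578])]
(0.579, 0.053) [array([675.53838758,  55.62301247]), array([558.70112558, 314.17695035])] [array([247.0716721 ,  76.93137917]), array([423.80929675, 202.09357174])]
(0.579, 0.057) [array([669.63589111,  55.84201075]), array([552.62114062, 314.37449657])] [array([244.62993065,  79.65933334]), array([421.51065746, 205.28827344])]
```

Call:
{"op": "apply_moves", "data": {"series": [[20,31,-4,0.1135,-1],[20,31,-4,0.1135,-1],[20,31,-4,0.1135,-1],[20,31,-4,0.1135,-1],[20,31,-4,0.1135,-1],[20,31,-4,0.1135,-1],[20,31,-4,0.1135,-1],[20,31,-4,0.1135,-1],[20,31,-4,0.1135,-1],[20,31,-4,0.1135,-1]], "grip_force": 80}}

```text
clock: 0.93
eef_pos: [0.4517, -0.2876, 0.1908]
orientation: [-2.258, -2.184, -0.0]
force: [0.9, -0.3, -0.5]
width: 0.0852
finger_force: 0.0
```

Call:
{"op": "apply_moves", "data": {"series": [[20,31,-4,0.1135,-1],[20,31,-4,0.1135,-1],[20,31,-4,0.1135,-1],[20,31,-4,0.1135,-1],[20,31,-4,0.1135,-1],[20,31,-4,0.1135,-1],[20,31,-4,0.1135,-1],[20,31,-4,0.1135,-1],[20,31,-4,0.1135,-1],[17,30,-4,0.1135,-1]]}}

```text
clock: 1.77
eef_pos: [0.6488, 0.0214, 0.1506]
orientation: [-0.73, -3.055, 0.0]
force: [0.2, -0.6, 0.2]
width: 0.0852
finger_force: 0.0
```

```bash
cat > st.py <<'E'
from h import *
def st():
    s=arm.observe(); R=cv2.Rodrigues(np.array(s["orientation"]))[0]
    print("t",round(s["clock"],2),"p",(np.array(s["eef_pos"])*1000).round(1),"yang",np.degrees(np.arctan2(R[1,1],R[0,1])).round(2),"F",np.round(s["force"],1),"M",np.round(s["wrist_torque"],2),"w",round(s["width"]*1000,1),"ff",round(s["finger_force"],1),"q6",round(s["joints"][5],2))
E
python3 - <<'E'
from st import *
st(); cv2.imwrite("pics/w1.png",arm.get_image("wrist")); st()
C=cam("wrist"); print(ray(C,[[320,200]])); u=np.array([np.cos(np.radians(-27.2)),np.sin(np.radians(-27.2)),0]);c=np.array([.584,.053,.013])
print(proj(C,[c+u*.1,c-u*.1,c]))
E
```

```text
t 1.77 p [648.8  21.4 150.6] yang 63.14 F [ 0.2 -0.6  0.2] M [ 0.01 -0.03 -0.06] w 85.2 ff 0.0 q6 -1.24
t 1.82 p [650.1  26.3 149.8] yang 63.59 F [-2.4  2.4  1.1] M [0.06 0.11 0.01] w 85.2 ff 0.0 q6 -1.25
(array([0.58270608, 0.05990251, 0.29247087]), array([[ 0.24983497, -0.13818389, -0.95837764]]))
[[316.16426332 224.13937646]
 [318.01761924 -55.41885464]
 [316.98141065  99.49549804]]
```

View pics/w1.png

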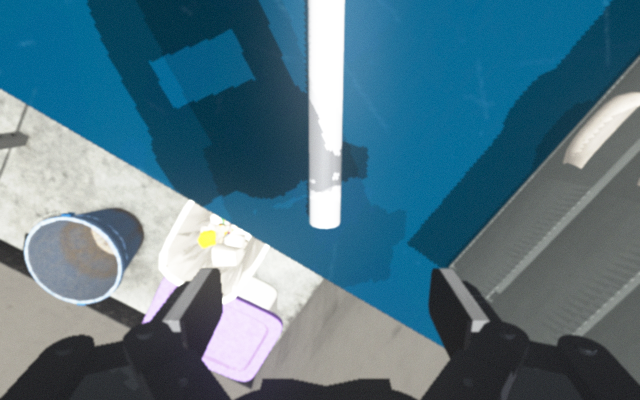

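Wrist view: the bar runs straight up the middle, axis at about column 326, with its far end at row 227. The arm was still settling, so I'll take the numbers from a fresh frame.

```bash
python3 - <<'E'
from st import *
arm.get_image("wrist"); C=cam("wrist"); st(); im=arm.get_image("wrist")
h=cv2.cvtColor(im,cv2.COLOR_BGR2HSV); m=((h[...,1]<70)&(h[...,2]>100))
for r in (10,60,110,150,200):
    c=np.flatnonzero(m[r,270:380])+270; print(r,c.min(),c.max(),len(c))
col=np.flatnonzero(m[150:260,326])+150; print("end",col.max())
e=[]
for r in (10,60,110):
    c=np.flatnonzero(m[r,270:380])+270; e.append([(c.min()+c.max())/2,r])
P=plane(C,e+[[326,col.max()]],0.016); print(P.round(4)); d=P[0]-P[2]; print(np.degrees(np.arctan2(d[1],d[0])))
E
```

```text
t 1.87 p [648.9  23.7 149.8] yang 63.19 F [ 0.1 -0.9 -0.3] M [-0.    0.    0.01] w 84.9 ff 0.0 q6 -1.24
10 305 342 38
60 305 340 36
110 305 339 35
150 306 339 34
200 306 338 33
end 230
[[0.5315 0.0821 0.016 ]
 [0.5601 0.0668 0.016 ]
 [0.5911 0.0506 0.016 ]
 [0.6787 0.0098 0.016 ]]
152.1517702235808
```

Call:
{"op": "apply_moves", "data": {"series": [[1,-0.5,-25,-0.014,-1],[1,0,-35,0,-1],[0,0,-35,0,-1],[0,0,-30,0,-1],[0,0,-15,0,-1],[0,0,-7,0,-1],[0,0,0,0,-1],[0,0,0,0,1],[0,0,0,0,1],[0,0,0,0,1]]}}

```text
clock: 2.75
eef_pos: [0.6519, 0.0187, 0.0067]
orientation: [0.759, 3.044, 0.001]
force: [-0.2, -0.7, -0.6]
width: 0.0518
finger_force: 0.0
```

Call:
{"op": "apply_moves", "data": {"series": [[0,0,0,0,1],[0,0,0,0,1],[0,0,0,0,1],[0,0,0,0,1],[0,0,0,0,1],[0,0,0,0,1],[0,0,0,0,1],[0,0,0,0,1],[0,0,0,0,1],[0,0,0,0,1]]}}

```text
clock: 3.58
eef_pos: [0.6512, 0.0189, 0.0058]
orientation: [0.759, 3.046, -0.0]
force: [-0.7, -1.0, 6.6]
width: 0.0229
finger_force: 78.4
```

```bash
python3 - <<'E'
from st import *
st()
E
```

```text
t 3.58 p [651.2  18.9   5.8] yang 62.01 F [-0.7 -1.   6.6] M [-0.03  0.31  0.06] w 22.9 ff 78.4 q6 -1.23
```

Call:
{"op": "apply_moves", "data": {"series": [[0,0,0,0,0],[0,0,0,0,0],[0,0,-2,0,0],[0,0,-2,0,0],[0,0,0,0,0],[0,0,0,0,1],[0,0,0,0,1],[0,0,0,0,1],[0,0,0,0,1],[0,0,0,0,1]]}}

```text
clock: 4.42
eef_pos: [0.6502, 0.019, 0.0003]
orientation: [-0.76, -3.048, 0.0]
force: [-0.9, 0.4, 0.8]
width: 0.0236
finger_force: 78.6
```

```bash
python3 - <<'E'
from st import *
st()
E
```

```text
t 4.42 p [6.502e+02 1.900e+01 3.000e-01] yang 62.0 F [-0.9  0.4  0.8] M [-0.01  0.05 -0.  ] w 23.6 ff 78.6 q6 -1.23
```

Call:
{"op": "apply_moves", "data": {"series": [[0,0,10,0,1],[0,0,15,0,1],[0,0,20,0,1],[0,0,25,0,1],[0,0,25,0,1],[0,0,20,0,1],[-10,10,0,0.01,1],[-15,15,0,0.01,1],[-20,20,0,0.01,1],[-20,22,0,0.01,1]]}}

```text
clock: 5.25
eef_pos: [0.585, 0.086, 0.1168]
orientation: [0.7, 3.06, 0.0]
force: [-1.3, -0.4, -2.5]
width: 0.0232
finger_force: 78.6
```

Call:
{"op": "apply_moves", "data": {"series": [[-20,22,0,0.01,1],[-20,22,0,0.01,1],[-20,22,0,0.01,1],[-20,21,0,0.01,1],[-16,18,0,0.01,1],[-10,10,0,0.006,1],[0,0,0,0,1],[0,0,0,0,1],[0,0,0,0,1],[0,0,0,0,1]]}}

```text
clock: 6.08
eef_pos: [0.4803, 0.2002, 0.1157]
orientation: [0.615, 3.08, 0.0]
force: [0.2, 0.2, -2.8]
width: 0.0235
finger_force: 78.7
```

```bash
python3 - <<'E'
from st import *
st()
a=arm.get_image("top")[150:260,240:380]; b=arm.get_image("side")[150:270,240:400]; w=arm.get_image("wrist")
o=np.zeros((600,800,3),np.uint8)
o[:300,:382]=cv2.resize(a,(382,300),interpolation=cv2.INTER_CUBIC); o[:300,400:800]=cv2.resize(b,(400,300),interpolation=cv2.INTER_CUBIC); o[300:,:480]=cv2.resize(w,(480,300))
cv2.imwrite("pics/c1.png",o); st()
E
```

```text
t 6.08 p [480.3 200.2 115.7] yang 67.42 F [ 0.2  0.2 -2.8] M [-0.02 -0.2  -0.  ] w 23.5 ff 78.7 q6 -1.0
t 6.23 p [479.9 200.4 115.3] yang 67.42 F [ 0.4  0.2 -3.2] M [-0.13 -0.14 -0.04] w 23.4 ff 78.7 q6 -1.0
```

View pics/c1.png

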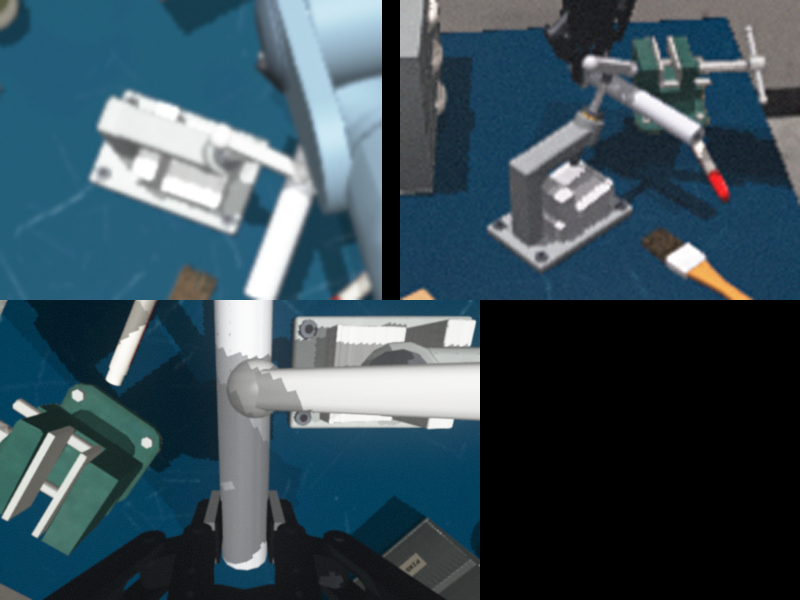

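The bar is held level-looking and parallel to the plate's front edge (wrist: bar vertical at x≈245 of the crop, plate edge at x≈292). Bar's near end: top crop (262,290), side crop (693,130). Checking sag and lateral centring.

```bash
python3 - <<'E'
from h import *
T=cam("top");S=cam("side")
x,e=tri(T,[240+262/2.729,150+290/2.729],S,[240+293/2.5,150+130/2.5]); print(x,e)
O=np.array([.455,.330]);X=np.array([.383,.924]);Y=np.array([-.924,.383]);print("block xy",(x[:2]-O)@X,(x[:2]-O)@Y)
E
```

```text
[0.32383621 0.26262731 0.12983121] 0.0006976330535093719
block xy -0.11248809441760532 0.09539160820275647
```

Call:
{"op": "apply_moves", "data": {"series": [[-2,1,-20,0,1],[-2,1,-20,0,1],[0,0,-12,0,1],[0,0,-3,0,1],[3,7,0,0,1],[6,14,0,0,1],[8,19,0,0,1],[7.5,18,0,0,1],[4,10,0,0,1],[2,6,0,0,1]]}}

```text
clock: 7.07
eef_pos: [0.507, 0.2778, 0.0614]
orientation: [0.609, 3.08, -0.002]
force: [-0.7, -8.3, -2.7]
width: 0.0239
finger_force: 79.2
```

Call:
{"op": "apply_moves", "data": {"series": [[0,0,0,0,1],[0,0,-3,0,1],[0,0,-2,0,1],[0,0,-1,0,1],[0,0,-1,0,1],[0,0,0,0,1],[0,0,0,0,1],[0,0,0,0,1],[0,0,0,0,1],[0,0,0,0,1]]}}

```text
clock: 7.9
eef_pos: [0.5058, 0.277, 0.0534]
orientation: [0.613, 3.081, 0.0]
force: [-0.8, 0.9, -3.3]
width: 0.0235
finger_force: 78.9
```

```bash
python3 - <<'E'
from st import *
st()
E
```

```text
t 7.9 p [505.8 277.   53.4] yang 67.49 F [-0.8  0.9 -3.3] M [-0.02 -0.18 -0.04] w 23.5 ff 78.9 q6 -0.87
```

Call:
{"op": "apply_moves", "data": {"series": [[0,0,-1,0,1],[0,0,-1,0,1],[0,0,0,0,1],[0,0,0,0,1],[0,0,-1,0,1],[0,0,0,0,1],[0,0,0,0,1],[0,0,0,0,1],[0,0,0,0,1],[0,0,0,0,1]]}}

```text
clock: 8.73
eef_pos: [0.5058, 0.277, 0.0504]
orientation: [0.613, 3.081, 0.0]
force: [0.5, 0.1, -1.4]
width: 0.0239
finger_force: 79.0
```

Call:
{"op": "apply_moves", "data": {"series": [[0,0,-0.5,0,1],[0,0,0,0,1],[0,0,0,0,1],[0,0,0,0,0.4],[0,0,0,0,0.3],[0,0,0,0,0.2],[0,0,0,0,0],[0,0,0,0,-0.5],[0,0,0,0,-1],[0,0,0,0,-1]]}}

```text
clock: 9.57
eef_pos: [0.5057, 0.277, 0.0498]
orientation: [0.613, 3.081, 0.0]
force: [0.3, 0.9, 0.2]
width: 0.0773
finger_force: 0.1
```

```bash
python3 - <<'E'
from st import *
st()
a=arm.get_image("top")[150:260,240:380]; b=arm.get_image("side")[150:270,240:400]; w=arm.get_image("wrist")
o=np.zeros((600,800,3),np.uint8)
o[:300,:382]=cv2.resize(a,(382,300),interpolation=cv2.INTER_CUBIC); o[:300,400:800]=cv2.resize(b,(400,300),interpolation=cv2.INTER_CUBIC); o[300:,:480]=cv2.resize(w,(480,300))
cv2.imwrite("pics/c2.png",o); st()
E
```

```text
t 9.57 p [505.7 277.   49.8] yang 67.49 F [0.3 0.9 0.2] M [ 0.01  0.01 -0.01] w 77.3 ff 0.1 q6 -0.87
t 9.72 p [505.7 277.   49.8] yang 67.5 F [ 0.4 -0.2  0.4] M [ 0.01 -0.05 -0.01] w 85.6 ff 0.0 q6 -0.87
```

View pics/c2.png

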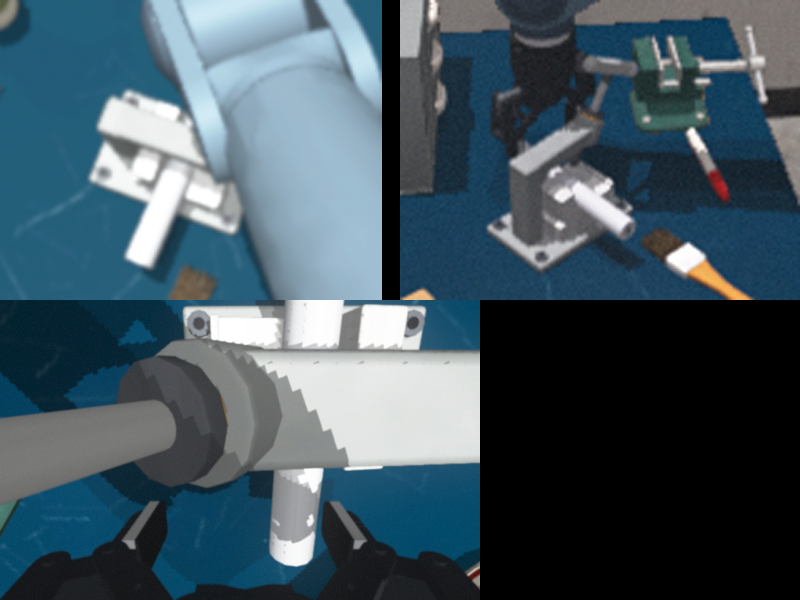

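The bar has rolled back along the floor (side crop end at (625,225), wrist crop bar column ≈292); the rear finger is near it. I'll move the gripper back 12 mm, wait for it to settle, and then measure.

Call:
{"op": "apply_moves", "data": {"series": [[2.5,5.5,0,0,-1],[2.5,5.5,0,0,-1],[0,0,0,0,-1],[0,0,0,0,-1],[0,0,0,0,-1],[0,0,0,0,-1],[0,0,10,0,-1],[0,0,20,0,-1],[0,0,20,0,-1],[0,0,0,0,-1]]}}

```text
clock: 10.55
eef_pos: [0.5137, 0.289, 0.1049]
orientation: [0.612, 3.074, 0.007]
force: [0.4, -0.7, 0.8]
width: 0.0851
finger_force: 0.0
```

```bash
python3 - <<'E'
from st import *
arm.get_image("wrist");st()
a=arm.get_image("top")[150:260,240:380]; b=arm.get_image("side")[190:270,290:370]; C=cam("wrist"); w=arm.get_image("wrist")
o=np.zeros((600,800,3),np.uint8)
o[:300,:382]=cv2.resize(a,(382,300),interpolation=cv2.INTER_CUBIC); o[:300,400:700]=cv2.resize(b,(300,300),interpolation=cv2.INTER_CUBIC); o[300:,:480]=cv2.resize(w,(480,300))
cv2.imwrite("pics/c3.png",o); np.save("wc3.npy",np.r_[C[2],C[3]])
O=np.array([.455,.330,.058]);X=np.array([.383,.924,0]);Y=np.array([-.924,.383,0])
for n in("top","side","wrist"):
    P=[O+Y*s for s in(.1,-.1)]; q=proj(cam(n),P)
    print(n,((q-[240,150])*2.729 if n=="top" else (q-[290,190])*3.75+[400,0] if n=="side" else q*.75+[0,300]).round(0))
E
```

```text
t 10.6 p [512.7 288.6 103. ] yang 67.49 F [ 0.8  0.7 -0.3] M [-0.01 -0.04  0.01] w 85.2 ff 0.0 q6 -0.86
top [[142. 255.]
 [220.  55.]]
side [[549. 188.]
 [374.  68.]]
wrist [[276. 198.]
 [267. 516.]]
```

View pics/c3.png

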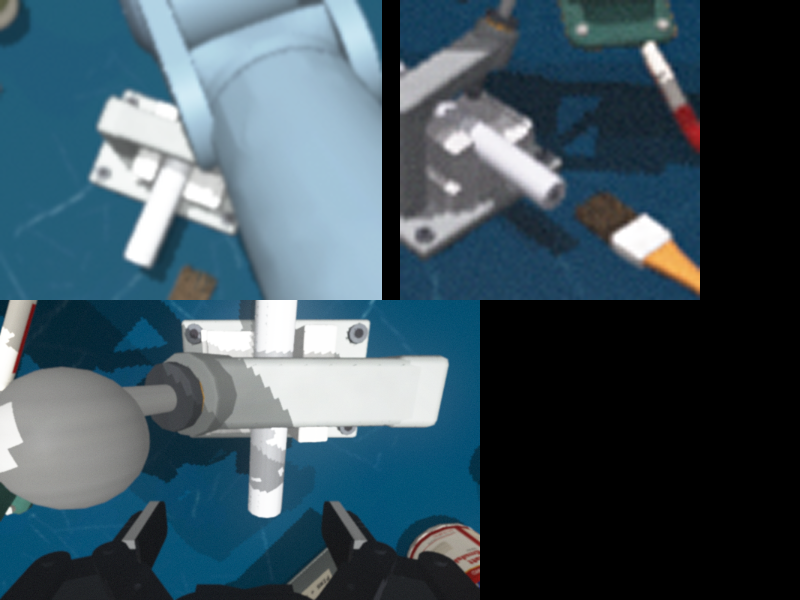

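```bash
python3 - <<'E'
from h import *
T=cam("top");S=cam("side");W=cam("wrist");w=lambda *p:(np.array(p,float)-[0,300])/.75
ang=lambda P:np.degrees(np.arctan2(P[1,1]-P[0,1],P[1,0]-P[0,0]))
im=cv2.imread("pics/c3.png")
for r in (305,315,440,460,490,500): print(r,[ (c:=np.flatnonzero(cv2.cvtColor(im,cv2.COLOR_BGR2HSV)[r,235:310,1]<90)+235).min(),c.max()])
print("plate back edge",ang(plane(W,[w(368,321),w(355,437)],.012)),"plate end edge",ang(plane(W,[w(182,322),w(368,321)],.012)),plane(W,[w(182,322),w(368,321),w(355,437)],.012))
print("arm edges z.145",ang(plane(W,[w(245,358),w(445,357)],.145)),ang(plane(W,[w(245,426),w(440,426)],.145)))
x,e=tri(T,[240+141/2.729,150+257/2.729],S,[290+157/3.75,190+191/3.75]);print(x,e)
O=np.array([.455,.330]);X=np.array([.383,.924]);Y=np.array([-.924,.383])
print((x[:2]-O)@X,(x[:2]-O)@Y)
E
```

```text
305 [np.int64(252), np.int64(297)]
315 [np.int64(251), np.int64(296)]
440 [np.int64(250), np.int64(309)]
460 [np.int64(249), np.int64(284)]
490 [np.int64(248), np.int64(282)]
500 [np.int64(248), np.int64(282)]
plate back edge -21.775101457636115 plate end edge 67.80976581115357 [[0.38871803 0.28581374 0.012     ]
 [0.44366295 0.42051776 0.012     ]
 [0.5302694  0.3859213  0.012     ]]
arm edges z.145 67.86251429691163 67.53761203836983
[0.35871302 0.36834678 0.05710369] 0.0044726193024013225
-0.001445488534208711 0.10365598306208824
```

Call:
{"op": "apply_moves", "data": {"series": [[0,0,25,0,-1],[0,0,35,0,-1],[0,0,35,0.1,-1],[0,0,35,0.12,-1],[-12,-4,17,0.12,-1],[-12,-4,0,0.12,-1],[-12,-4,0,0.12,-1],[-12,-4,0,0.12,-1],[-12,-4,0,0.12,-1],[-12,-4,0,0.12,-1]]}}

```text
clock: 11.58
eef_pos: [0.4375, 0.2635, 0.2453]
orientation: [0.857, -3.02, 0.0]
force: [0.4, -0.8, 0.1]
width: 0.0855
finger_force: 0.0
```

Call:
{"op": "apply_moves", "data": {"series": [[-10,-4,0,0.12,-1],[-4,0,0,0.12,-1],[0,0,0,0.12,-1],[0,0,0,0.12,-1],[0,0,0,0.12,-1],[0,0,0,0.03,-1],[0,0,0,0,-1],[0,0,0,0,-1],[0,0,0,0,-1],[0,0,0,0,-1]]}}

```text
clock: 12.42
eef_pos: [0.4246, 0.2599, 0.2464]
orientation: [1.743, -2.613, -0.0]
force: [0.8, 0.3, -0.0]
width: 0.0854
finger_force: 0.0
```

```bash
python3 - <<'E'
from st import *
st(); C=cam("wrist"); w=arm.get_image("wrist"); cv2.imwrite("pics/w4.png",w); st()
a=lambda n:np.array(n)
O=np.array([.455,.330,.058]);X=np.array([.383,.924,0]);Y=np.array([-.924,.383,0]);Z=np.array([0,0,1.])
H=O-.075*X+.1299*Z; d=.866*X+.5*Z
print(H,proj(C,[H,H+d*.038,H-d*.038,O+Y*.1,O-Y*.1]).round(0))
E
```

```text
t 12.42 p [424.6 259.9 246.4] yang 157.41 F [ 0.8  0.3 -0. ] M [-0.01  0.04  0.  ] w 85.4 ff 0.0 q6 -2.43
t 12.47 p [424.6 260.  246.5] yang 157.42 F [-0.3  0.1 -0.3] M [ 0.    0.03 -0.02] w 85.3 ff 0.0 q6 -2.43
[0.426275 0.2607   0.1879  ] [[324. 227.]
 [325. 292.]
 [324. 167.]
 [423. 250.]
 [226. 250.]]
```

View pics/w4.png

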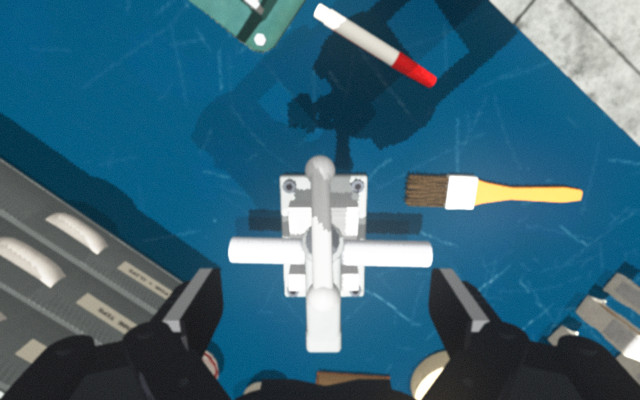

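Wrist view: crossbar balls at (319,168) and (324,300), with the handle centre about 1 mm off prediction. The bar runs from (230,249) to (432,253), lying in the V about 6 mm off midway and some 1° off, which is within tolerance. I'll descend and grip the handle.

Call:
{"op": "apply_moves", "data": {"series": [[2.5,0.5,-20,0.035,-1],[0,0,-25,0,-1],[0,0,-15,0,-1],[0,0,-5,0,-1],[0,0,0,0,0],[0,0,0,0,1],[0,0,0,0,1],[0,0,0,0,1],[0,0,0,0,1],[0,0,0,0,1]], "grip_force": 50}}

```text
clock: 13.3
eef_pos: [0.4276, 0.2606, 0.1825]
orientation: [-1.789, 2.581, -0.001]
force: [0.3, -0.9, -0.4]
width: 0.0122
finger_force: 0.0
```

```bash
python3 - <<'E'
from st import *
st()
E
```

```text
t 13.3 p [427.6 260.6 182.5] yang 159.45 F [ 0.3 -0.9 -0.4] M [-0.03 -0.   -0.06] w 12.2 ff 0.0 q6 -2.46
```

Call:
{"op": "apply_moves", "data": {"series": [[0,0,0,0,1],[0,0,0,0,1],[0,0,0,-0.03,1],[0,0,0,-0.05,1],[0,0,0,-0.05,1],[0,0,0,-0.05,1],[0,0,0,-0.05,1],[0,0,0,-0.05,1],[0,0,0,-0.05,1],[0,0,0,-0.05,1]]}}

```text
clock: 14.13
eef_pos: [0.4271, 0.2603, 0.1832]
orientation: [1.269, -2.873, 0.001]
force: [-3.4, -2.7, 10.2]
width: 0.0106
finger_force: 74.6
```

```bash
python3 - <<'E'
from st import *
st()
E
```

```text
t 14.13 p [427.1 260.3 183.2] yang 137.66 F [-3.4 -2.7 10.2] M [-0.15  1.26  0.7 ] w 10.6 ff 74.6 q6 -2.08
```

Call:
{"op": "apply_moves", "data": {"series": [[0,0,0,-0.05,1],[0,0,0,-0.05,1],[0,0,0,-0.05,1],[0,0,0,-0.05,1],[0,0,0,-0.05,1],[0,0,0,-0.05,1],[0,0,0,-0.05,1],[0,0,0,-0.05,1],[0,0,0,-0.05,1],[0,0,0,-0.05,1]]}}

```text
clock: 14.97
eef_pos: [0.4262, 0.2604, 0.1843]
orientation: [0.519, -3.094, 0.001]
force: [-10.8, -5.5, 18.8]
width: 0.0106
finger_force: 103.7
```

```bash
python3 - <<'E'
from st import *
st()
E
```

```text
t 14.97 p [426.2 260.4 184.3] yang 109.04 F [-10.8  -5.5  18.8] M [-0.36  2.58  0.82] w 10.6 ff 103.7 q6 -1.58
```

Call:
{"op": "apply_moves", "data": {"series": [[0,0,0,0,0.6],[0,0,0,0,0.6],[0,0,-1,-0.05,0.6],[0,0,-1,-0.06,0.6],[0,0,0,-0.06,0.6],[0,0,0,-0.06,0.6],[0,0,0,-0.06,0.58],[0,0,0,-0.06,0.58],[0,0,0,-0.06,0.58],[0,0,0,-0.06,0.58]]}}

```text
clock: 15.8
eef_pos: [0.428, 0.2615, 0.1822]
orientation: [0.219, 3.132, 0.004]
force: [-3.3, 2.5, 10.5]
width: 0.0178
finger_force: 14.2
```

```bash
cat >> st.py <<'E'
A=np.array([-.1915,-.462,.866]); HC=np.array([.4274,.2602,.188])
def tq():
    st(); s=arm.observe(); M=np.array(s["wrist_torque"]);F=np.array(s["force"]);p=np.array(s["eef_pos"])
    R=cv2.Rodrigues(np.array(s["orientation"]))[0]; y=np.degrees(np.arctan2(R[1,1],R[0,1]))
    psi=np.radians(157.5-y); th=np.arctan2(np.sin(psi)*.866,np.cos(psi))%(2*np.pi)
    print("theta cw",th.round(3),"M.a",(M@A).round(3),"about HC (M at tcp)",((M+np.cross(p-HC,F))@A).round(3))
E
python3 - <<'E'
from st import *
tq()
E
```

```text
t 15.8 p [428.  261.5 182.2] yang 82.0 F [-3.3  2.5 10.5] M [0.3  0.67 0.36] w 17.8 ff 14.2 q6 -1.11
theta cw 1.281 M.a -0.055 about HC (M at tcp) -0.061
```

Call:
{"op": "apply_moves", "data": {"series": [[0,0,0,-0.06,0.57],[0,0,0,-0.06,0.57],[0,0,0,-0.06,0.57],[0,0,0,-0.06,0.57],[0,0,0,-0.06,0.57],[0,0,0,-0.06,0.57],[0,0,0,-0.06,0.57],[0,0,0,-0.06,0.57],[0,0,0,-0.06,0.57],[0,0,0,0,0.57]]}}

```text
clock: 16.63
eef_pos: [0.4283, 0.2613, 0.1816]
orientation: [1.045, 2.96, 0.004]
force: [-0.3, 1.1, 7.4]
width: 0.0186
finger_force: 14.8
```

```bash
python3 - <<'E'
from st import *
tq()
E
```

```text
t 16.63 p [428.3 261.3 181.6] yang 51.11 F [-0.3  1.1  7.4] M [0.26 0.25 0.33] w 18.6 ff 14.8 q6 -0.57
theta cw 1.898 M.a 0.118 about HC (M at tcp) 0.119
```

Call:
{"op": "apply_moves", "data": {"series": [[0,0,0,-0.06,0.6],[0,0,0,-0.06,0.6],[0,0,0,-0.06,0.6],[0,0,0,-0.06,0.6],[0,0,0,-0.06,0.62],[0,0,0,-0.06,0.62],[0,0,0,-0.06,0.62],[0,0,0,-0.06,0.62],[0,0,0,-0.06,0.64],[0,0,0,0,0.64]]}}

```text
clock: 17.47
eef_pos: [0.4284, 0.26, 0.1824]
orientation: [1.796, 2.574, 0.0]
force: [-4.0, -6.5, 12.7]
width: 0.0155
finger_force: 18.2
```

```bash
python3 - <<'E'
from st import *
tq()
E
```

```text
t 17.47 p [428.4 260.  182.4] yang 20.17 F [-4.  -6.5 12.7] M [-0.78  0.6   0.23] w 15.5 ff 18.2 q6 -0.03
theta cw 2.468 M.a 0.07 about HC (M at tcp) 0.067
```

```bash
cat >> st.py <<'E'
def av(n=4):
    L=[]
    for i in range(n):
        arm.get_image("wrist"); s=arm.observe(); F=np.array(s["force"]);M=np.array(s["wrist_torque"])
        L.append(np.r_[F,M,[(M+h*np.array([-F[1],F[0],0]))@A for h in(.12,.15,.2)]])
    tq(); print("avg F",np.mean(L,0)[:3].round(1),"M",np.mean(L,0)[3:6].round(2),"tau(h=.12,.15,.2)",np.mean(L,0)[6:].round(3))
E
python3 - <<'E'
from st import *
av()
E
```

```text
t 17.67 p [428.3 260.  182.4] yang 20.28 F [-4.6 -5.9 13.1] M [-0.76  0.55  0.24] w 15.7 ff 18.3 q6 -0.03
theta cw 2.466 M.a 0.098 about HC (M at tcp) 0.093
avg F [-4.  -5.5 12.9] M [-0.76  0.6   0.22] tau(h=.12,.15,.2) [0.153 0.176 0.216]
```

Call:
{"op": "apply_moves", "data": {"series": [[0,0,0,-0.05,0.66],[0,0,0,-0.05,0.66],[0,0,0,-0.05,0.67],[0,0,0,-0.05,0.67],[0,0,0,-0.05,0.68],[0,0,0,-0.05,0.68],[0,0,0,-0.05,0.68],[0,0,0,-0.05,0.68],[0,0,0,0,0.68],[0,0,0,0,0.68]]}}

```text
clock: 18.5
eef_pos: [0.4276, 0.2598, 0.1819]
orientation: [2.27, 2.168, -0.002]
force: [-5.6, -6.0, 13.6]
width: 0.014
finger_force: 17.4
```

```bash
python3 - <<'E'
from st import *
av()
E
```

```text
t 18.7 p [427.6 259.8 181.9] yang -2.62 F [-5.8 -6.1 12.6] M [-0.87  0.8   0.23] w 14.1 ff 17.4 q6 0.37
theta cw 2.838 M.a -0.002 about HC (M at tcp) -0.012
avg F [-5.7 -6.4 12.5] M [-0.84  0.8   0.24] tau(h=.12,.15,.2) [0.172 0.215 0.287]
```

Call:
{"op": "apply_moves", "data": {"series": [[0,0,0,-0.04,0.69],[0,0,0,-0.04,0.69],[0,0,0,-0.04,0.69],[0,0,0,-0.04,0.69],[0,0,0,-0.04,0.69],[0,0,0,-0.04,0.69],[0,0,0,-0.04,0.69],[0,0,0,-0.04,0.69],[0,0,0,0,0.69],[0,0,0,0,0.69]]}}

```text
clock: 19.53
eef_pos: [0.4274, 0.2603, 0.1809]
orientation: [2.588, 1.78, -0.0]
force: [-2.7, -2.2, 6.9]
width: 0.0136
finger_force: 15.4
```

```bash
python3 - <<'E'
from st import *
av()
E
```

```text
t 19.73 p [427.4 260.3 180.9] yang -20.96 F [-4.5 -2.9  8. ] M [-0.27  0.42  0.34] w 13.3 ff 15.4 q6 0.69
theta cw 3.118 M.a 0.158 about HC (M at tcp) 0.148
avg F [-4.  -3.2  7.3] M [-0.28  0.43  0.33] tau(h=.12,.15,.2) [0.288 0.324 0.385]
```

Call:
{"op": "apply_moves", "data": {"series": [[0,0,0,-0.03,0.69],[0,0,0,-0.03,0.69],[0,0,0,-0.03,0.69],[0,0,0,-0.03,0.69],[0,0,0,-0.03,0.69],[0,0,0,-0.03,0.69],[0,0,0,-0.03,0.68],[0,0,0,-0.03,0.68],[0,0,0,0,0.68],[0,0,0,0,0.68]]}}

```text
clock: 20.57
eef_pos: [0.4274, 0.2606, 0.1804]
orientation: [2.782, 1.458, 0.001]
force: [-1.4, -1.1, 6.4]
width: 0.0137
finger_force: 20.1
```

```bash
python3 - <<'E'
from st import *
av()
E
```

```text
t 20.77 p [427.4 260.6 180.4] yang -34.68 F [-2.4 -1.7  6.5] M [0.02 0.3  0.47] w 14.0 ff 20.1 q6 0.93
theta cw 3.326 M.a 0.263 about HC (M at tcp) 0.257
avg F [-2.  -1.9  6.1] M [0.02 0.3  0.44] tau(h=.12,.15,.2) [0.303 0.319 0.346]
```

Call:
{"op": "apply_moves", "data": {"series": [[0,0,0,-0.03,0.67],[0,0,0,-0.03,0.67],[0,0,0,-0.03,0.66],[0,0,0,-0.03,0.66],[0,0,0,-0.03,0.66],[0,0,0,-0.03,0.65],[0,0,0,-0.03,0.65],[0,0,0,-0.03,0.65],[0,0,0,0,0.65],[0,0,0,0,0.65]]}}

```text
clock: 21.6
eef_pos: [0.4274, 0.2609, 0.1801]
orientation: [-2.937, -1.115, -0.001]
force: [-1.2, 0.6, 4.4]
width: 0.0148
finger_force: 20.8
```

```bash
python3 - <<'E'
from st import *
av()
E
```

```text
t 21.8 p [427.4 260.8 180.1] yang -48.49 F [-0.5  2.7  4.4] M [0.62 0.05 0.52] w 15.1 ff 21.0 q6 1.17
theta cw 3.541 M.a 0.308 about HC (M at tcp) 0.302
avg F [-1.   1.2  4.1] M [0.59 0.11 0.52] tau(h=.12,.15,.2) [0.368 0.388 0.422]
```

Call:
{"op": "apply_moves", "data": {"series": [[0,0,0,-0.03,0.64],[0,0,0,-0.03,0.64],[0,0,0,-0.03,0.63],[0,0,0,-0.03,0.63],[0,0,0,-0.03,0.62],[0,0,0,-0.03,0.62],[0,0,0,-0.03,0.62],[0,0,0,-0.02,0.62],[0,0,0,0,0.62],[0,0,0,0,0.62]]}}

```text
clock: 22.63
eef_pos: [0.4271, 0.2609, 0.1801]
orientation: [-3.045, -0.769, -0.0]
force: [-1.7, 2.1, 4.3]
width: 0.0163
finger_force: 21.9
```

```bash
python3 - <<'E'
from st import *
av()
E
```

```text
t 22.83 p [427.2 260.9 180.1] yang -61.67 F [-1.8  2.8  4.8] M [0.62 0.34 0.53] w 16.5 ff 21.9 q6 1.4
theta cw 3.756 M.a 0.187 about HC (M at tcp) 0.176
avg F [-2.1  2.5  5. ] M [0.61 0.34 0.58] tau(h=.12,.15,.2) [0.401 0.445 0.517]
```

Call:
{"op": "apply_moves", "data": {"series": [[0,0,0,0,0.3],[0,0,0,0,0],[0,0,0,0,-0.5],[0,0,0,0,-1],[0,0,0,0,-1],[0,0,15,0,-1],[0,0,25,0,-1],[0,0,25,0,-1],[0,0,20,0,-1],[0,0,10,0,-1]]}}

```text
clock: 23.67
eef_pos: [0.4283, 0.2608, 0.2778]
orientation: [-3.046, -0.767, -0.007]
force: [0.1, 0.8, -0.6]
width: 0.0858
finger_force: 0.0
```

Call:
{"op": "apply_moves", "data": {"series": [[0,-25,10,0,-1],[0,-30,10,0,-1],[0,-35,0,0,-1],[0,-35,0,0,-1],[0,-35,0,0,-1],[0,-20,0,0,-1],[0,0,0,0,-1],[0,0,0,0,-1],[0,0,0,0,-1],[0,0,0,0,-1]]}}

```text
clock: 24.5
eef_pos: [0.4271, 0.0813, 0.2945]
orientation: [-3.045, -0.77, 0.001]
force: [-0.2, 0.3, -0.3]
width: 0.0852
finger_force: 0.0
```

```bash
python3 - <<'E'
from st import *
st()
a=arm.get_image("top")[150:260,240:380]; b=arm.get_image("side")[170:270,270:370]
o=np.zeros((400,800,3),np.uint8)
o[:314,:400]=cv2.resize(a,(400,314),interpolation=cv2.INTER_CUBIC); o[:400,400:]=cv2.resize(b,(400,400),interpolation=cv2.INTER_CUBIC)
cv2.imwrite("pics/c5.png",o); st()
O=np.array([.455,.330,.058]);X=np.array([.383,.924,0]);Y=np.array([-.924,.383,0])
for n in("top","side"):
    q=proj(cam(n),[O+Y*.104,O,O-Y*.096]); print(n,((q-[240,150])*2.857 if n=="top" else (q-[270,170])*4+[400,0]).round(0))
E
```

```text
t 24.5 p [427.1  81.3 294.5] yang -61.63 F [-0.2  0.3 -0.3] M [-0.04 -0.01  0.  ] w 85.2 ff 0.0 q6 1.0
t 24.6 p [427.1  81.4 294.6] yang -61.61 F [ 0.2 -0.3  0.6] M [ 0.06 -0.06 -0.04] w 85.1 ff 0.0 q6 1.0
top [[147. 271.]
 [190. 160.]
 [229.  62.]]
side [[643. 283.]
 [541. 214.]
 [455. 155.]]
```

View pics/c5.png

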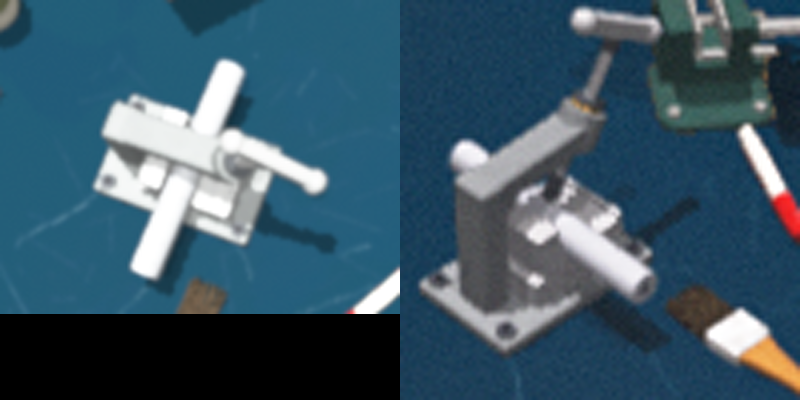

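The handle (top crop balls at (232,140), (315,180)) has sprung back to almost half a turn from its start, so the fork lagged somewhat. The bar's ends match the seated line. I'll regrip it squarely, where its flats stand vertical, and read the holding torque from the wind-up.

Call:
{"op": "apply_moves", "data": {"series": [[0,25,0,0.07,-1],[0,35,0,0.07,-1],[0,35,0,0.07,-1],[0,35,0,0.07,-1],[0,30,-10,0.07,-1],[0,20,-10,0.07,-1],[0,0,-10,0.07,-1],[0,0,-10,0.07,-1],[0,0,0,0.07,-1],[0,0,0,0.06,-1]]}}

```text
clock: 25.43
eef_pos: [0.4263, 0.2614, 0.2536]
orientation: [-2.602, -1.76, 0.003]
force: [0.3, 0.9, 1.0]
width: 0.0852
finger_force: 0.0
```

Call:
{"op": "apply_moves", "data": {"series": [[0,0,-20,0,-1],[0,0,-25,0,-1],[0,0,-20,0,-1],[0,0,-6,0,-1],[0,0,0,0,0.2],[0,0,0,0,0.6],[0,0,0,0,0.71],[0,0,0,0,0.72],[0,0,0,0,0.72],[0,0,0,0,0.72]]}}

```text
clock: 26.27
eef_pos: [0.4277, 0.2607, 0.1847]
orientation: [2.607, 1.753, 0.002]
force: [-0.7, 0.1, -0.5]
width: 0.0131
finger_force: 0.0
```

```bash
python3 - <<'E'
from st import *
av(3)
E
```

```text
t 26.42 p [427.6 260.6 184.4] yang -22.18 F [-0.3 -0.7  2.1] M [ 0.03 -0.03  0.  ] w 12.4 ff 1.0 q6 0.71
theta cw 3.137 M.a 0.009 about HC (M at tcp) 0.009
avg F [ 0.3 -0.3  1.5] M [-0.01 -0.07  0.01] tau(h=.12,.15,.2) [ 0.015  0.009 -0.001]
```

Call:
{"op": "apply_moves", "data": {"series": [[0,0,-2,0,0.72],[0,0,0,0,0.74],[0,0,0,-0.03,0.74],[0,0,0,-0.03,0.74],[0,0,0,-0.03,0.74],[0,0,0,-0.03,0.74],[0,0,0,-0.03,0.74],[0,0,0,0,0.74],[0,0,0,0,0.74],[0,0,0,0,0.74]]}}

```text
clock: 27.25
eef_pos: [0.4276, 0.2608, 0.1824]
orientation: [-2.73, -1.554, -0.002]
force: [-0.2, 0.4, 5.7]
width: 0.012
finger_force: 31.2
```

```bash
python3 - <<'E'
from st import *
av(3)
E
```

```text
t 27.4 p [427.6 260.8 182.4] yang -30.7 F [-0.9  1.3  5.8] M [0.36 0.32 0.4 ] w 12.0 ff 31.2 q6 0.86
theta cw 3.266 M.a 0.13 about HC (M at tcp) 0.127
avg F [-0.2  1.3  5.6] M [0.41 0.32 0.43] tau(h=.12,.15,.2) [0.192 0.203 0.221]
```

Call:
{"op": "apply_moves", "data": {"series": [[0,0,0,-0.02,0.74],[0,0,0,-0.02,0.74],[0,0,0,-0.02,0.74],[0,0,0,-0.02,0.74],[0,0,0,0,0.74],[0,0,0,0,0.74],[0,0,0,0,0.74],[0,0,0,0,0.74],[0,0,0,0,0.74],[0,0,0,0,0.74]]}}

```text
clock: 28.23
eef_pos: [0.4275, 0.2608, 0.1826]
orientation: [-2.79, -1.444, -0.001]
force: [-0.8, 0.8, 5.8]
width: 0.0115
finger_force: 39.7
```

```bash
python3 - <<'E'
from st import *
av(3)
E
```

```text
t 28.38 p [427.5 260.7 182.5] yang -35.25 F [-0.5 -0.5  6. ] M [0.3  0.46 0.54] w 11.6 ff 39.7 q6 0.94
theta cw 3.335 M.a 0.198 about HC (M at tcp) 0.197
avg F [-0.1 -0.1  6.2] M [0.31 0.48 0.57] tau(h=.12,.15,.2) [0.222 0.224 0.226]
```

Call:
{"op": "apply_moves", "data": {"series": [[0,0,0,-0.02,0.74],[0,0,0,-0.02,0.74],[0,0,0,-0.02,0.74],[0,0,0,-0.02,0.74],[0,0,0,0,0.74],[0,0,0,0,0.74],[0,0,0,0,0.74],[0,0,0,0,0.74],[0,0,0,0,0.74],[0,0,0,0,0.74]]}}

```text
clock: 29.22
eef_pos: [0.4273, 0.2606, 0.1827]
orientation: [2.845, 1.332, 0.0]
force: [-1.1, -1.6, 7.6]
width: 0.0114
finger_force: 49.4
```

```bash
python3 - <<'E'
from st import *
av(4)
E
```

```text
t 29.42 p [427.4 260.6 182.7] yang -39.82 F [-2.1 -1.5  8.6] M [0.21 0.67 0.71] w 11.7 ff 49.4 q6 1.02
theta cw 3.405 M.a 0.267 about HC (M at tcp) 0.263
avg F [-1.9 -1.2  8.2] M [0.2  0.67 0.69] tau(h=.12,.15,.2) [0.328 0.348 0.381]
```

Call:
{"op": "apply_moves", "data": {"series": [[0,0,0,-0.02,0.74],[0,0,0,-0.02,0.74],[0,0,0,-0.02,0.74],[0,0,0,-0.02,0.74],[0,0,0,0,0.74],[0,0,0,0,0.74],[0,0,0,0,0.74],[0,0,0,0,0.74],[0,0,0,0,0.74],[0,0,0,0,0.74]]}}

```text
clock: 30.25
eef_pos: [0.4272, 0.2604, 0.1829]
orientation: [2.895, 1.218, -0.001]
force: [-3.5, -2.4, 10.0]
width: 0.0118
finger_force: 57.7
```

```bash
python3 - <<'E'
from st import *
av(4)
E
```

```text
t 30.45 p [427.2 260.4 183. ] yang -44.38 F [-4.3 -1.6 10.4] M [-0.05  0.99  0.76] w 11.7 ff 57.7 q6 1.1
theta cw 3.476 M.a 0.207 about HC (M at tcp) 0.198
avg F [-3.4 -1.9 10.2] M [-0.02  0.94  0.76] tau(h=.12,.15,.2) [0.373 0.41  0.47 ]
```

The wind-up readings flatten at about 0.29 rad, which puts the holding torque at about 0.40–0.44 N m (0.18–0.22 above the drag). I'll add 0.1 rad for margin, then let go.

Call:
{"op": "apply_moves", "data": {"series": [[0,0,0,-0.02,0.73],[0,0,0,-0.02,0.73],[0,0,0,-0.02,0.72],[0,0,0,-0.02,0.72],[0,0,0,-0.02,0.71],[0,0,0,-0.02,0.71],[0,0,0,0,0.71],[0,0,0,0,0.71],[0,0,0,0,0.71],[0,0,0,0,0.71]]}}

```text
clock: 31.28
eef_pos: [0.4269, 0.2603, 0.1831]
orientation: [2.963, 1.042, -0.002]
force: [-5.6, -2.1, 11.5]
width: 0.0127
finger_force: 47.1
```

```bash
python3 - <<'E'
from st import *
av(4)
E
```

```text
t 31.48 p [426.9 260.3 183.1] yang -51.25 F [-5.7 -2.9 11.9] M [-0.23  1.18  0.73] w 12.5 ff 47.1 q6 1.22
theta cw 3.585 M.a 0.133 about HC (M at tcp) 0.121
avg F [-6.1 -2.7 12.2] M [-0.22  1.19  0.7 ] tau(h=.12,.15,.2) [0.372 0.44  0.555]
```

Call:
{"op": "apply_moves", "data": {"series": [[0,0,0,0,0.5],[0,0,0,0,0.2],[0,0,0,0,-0.3],[0,0,0,0,-1],[0,0,0,0,-1],[0,0,0,0,-1],[0,0,15,0,-1],[0,0,25,0,-1],[0,0,25,0,-1],[0,0,25,0,-1]]}}

```text
clock: 32.32
eef_pos: [0.4269, 0.2604, 0.2725]
orientation: [2.965, 1.038, -0.001]
force: [0.1, -0.1, -0.6]
width: 0.0852
finger_force: 0.0
```

Call:
{"op": "apply_moves", "data": {"series": [[0,-20,10,0,-1],[0,-30,10,0,-1],[0,-35,0,0,-1],[0,-35,0,0,-1],[0,-35,0,0,-1],[0,-25,0,0,-1],[0,0,0,0,-1],[0,0,0,0,-1],[0,0,0,0,-1],[0,0,0,0,-1]]}}

```text
clock: 33.15
eef_pos: [0.4272, 0.0812, 0.2917]
orientation: [-2.964, -1.04, 0.0]
force: [0.6, 0.3, -0.2]
width: 0.0854
finger_force: 0.0
```

```bash
python3 - <<'E'
from st import *
st()
a=arm.get_image("top")[150:260,240:380]; b=arm.get_image("side")[170:270,270:370]
o=np.zeros((400,800,3),np.uint8)
o[:314,:400]=cv2.resize(a,(400,314),interpolation=cv2.INTER_CUBIC); o[:400,400:]=cv2.resize(b,(400,400),interpolation=cv2.INTER_CUBIC)
cv2.imwrite("pics/c6.png",o); st()
E
```

```text
t 33.15 p [427.2  81.2 291.7] yang -51.32 F [ 0.6  0.3 -0.2] M [ 0.01 -0.05  0.02] w 85.4 ff 0.0 q6 0.82
t 33.25 p [427.1  81.4 291.7] yang -51.29 F [0.2 0.  0.7] M [-0.02  0.02 -0.06] w 85.5 ff 0.0 q6 0.82
```

View pics/c6.png

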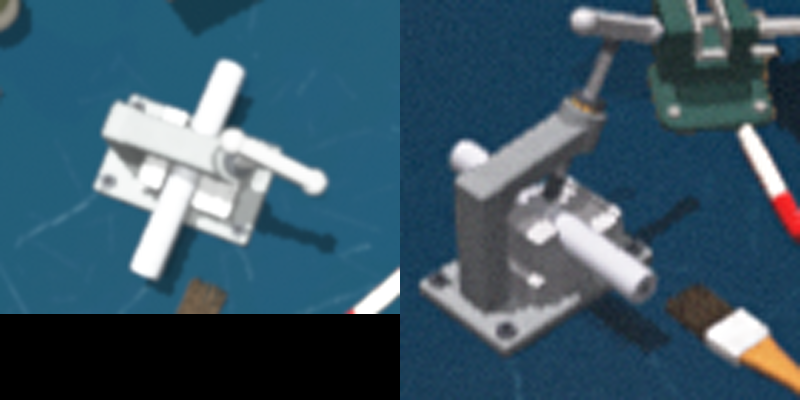

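```bash
python3 - <<'E'
from bench import arm
print(arm.close_job())
E
```

```text
the job is handed in; nothing more can be done
None
```

I handed the job in with the bar seated in the V (about 6 mm off midway, 1° off parallel), clamped at an estimated 0.2 N m above free drag, and the robot clear at 33 s; the force on the bar was not measured directly and no verdict was returned.

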